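# Fit the nose cone to the body tube it matches

## Task

Take the nose cone that stands on the sheet of paper and plug it, upright, into the one tube of the graded row on the stand whose bore matches its shoulder. The tubes stand loosely over their dowels, so feel for the mouth, then press the cone fully home so that its rim sits flush on the tube, pushing gently, with never more than about 20 N, so as not to crush the paper tube. Let go of it and leave the other cones and everything else on the table where they are.

Things in the scene. Friction and masses are not known exactly. Their poses are not given: they have to be found in the camera images.
- sheet: a 150 mm square sheet of white paper flat on the table (origin at its centre, on the table). One nose cone stands on it, within 40 mm of its centre; which of the three cones this is changes from run to run, and the other two stand 125 mm or more from the sheet's centre.
- cone_a_mid (a point): centre, half-way up, of a white plastic nose cone, 82 mm tall, 50 g, standing on its shoulder; z up its axis. From the foot: shoulder 24 mm across, 20 mm long, foot bevelled 1.2 mm; then a square rim and a straight band 31 mm across, 30 mm high (21 mm below to 9 mm above this centre); then a rounded nose. Fits the 25 mm bore. Grip high on the band: fingertips below the rim hit the tube.
- cone_b_mid (a point): centre, half-way up, of a white plastic nose cone, 82 mm tall, 50 g, standing on its shoulder; z up its axis. From the foot: shoulder 29 mm across, 20 mm long, foot bevelled 1.2 mm; then a square rim and a straight band 36 mm across, 30 mm high (21 mm below to 9 mm above this centre); then a rounded nose. Fits the 30 mm bore. Grip high on the band: fingertips below the rim hit the tube.
- cone_c_mid (a point): centre, half-way up, of a white plastic nose cone, 82 mm tall, 50 g, standing on its shoulder; z up its axis. From the foot: shoulder 34 mm across, 20 mm long, foot bevelled 1.2 mm; then a square rim and a straight band 41 mm across, 30 mm high (21 mm below to 9 mm above this centre); then a rounded nose. Fits the 35 mm bore. Grip high on the band: fingertips below the rim hit the tube.
- place_a (a point): first (smallest) place of the graded row: the axis of a thin dowel in the board, at the height of the tube mouths, 128 mm above the table. Over it stands an upright brown paper tube, bore 25 mm, outside 31 mm, with play: it is taped down 3 to 7 mm off this axis, to any side, which the reading does not show; see or feel for its mouth. Stand's axes: y runs along the row to the larger tubes, z up.
- place_b (a point): second place of the graded row: the axis of a thin dowel in the board, at the height of the tube mouths, 128 mm above the table. Over it stands an upright brown paper tube, bore 30 mm, outside 36 mm, with play: it is taped down 3 to 7 mm off this axis, to any side, which the reading does not show; see or feel for its mouth. Stand's axes: y runs along the row to the larger tubes, z up.
- place_c (a point): third place of the graded row: the axis of a thin dowel in the board, at the height of the tube mouths, 128 mm above the table. Over it stands an upright brown paper tube, bore 35 mm, outside 41 mm, with play: it is taped down 3 to 7 mm off this axis, to any side, which the reading does not show; see or feel for its mouth. Stand's axes: y runs along the row to the larger tubes, z up.
- place_d (a point): fourth (largest) place of the graded row: the axis of a thin dowel in the board, at the height of the tube mouths, 128 mm above the table. Over it stands an upright brown paper tube, bore 40 mm, outside 46 mm, with play: it is taped down 3 to 7 mm off this axis, to any side, which the reading does not show; see or feel for its mouth. Stand's axes: y runs along the row to the larger tubes, z up.
- stand: fixed plywood board 100 x 320 x 18 mm with four paper tubes 110 mm long, pitch 70 mm; origin under its middle, y along the row. The tape under a tube yields sideways at about 8 N. Push fit: a shoulder enters freely for about 6 mm, then sprung ridges in the bore resist with about 2 to 10 N until the rim meets the tube's end; the cone's weight alone does not do it.
- tape: roll of masking tape lying flat, 100 mm across, 24 mm high; a bystander, origin under its middle
- paint_cup: small green paint cup, 68 mm across, 56 mm high; a bystander, origin under its middle
- phone: black phone, 150 x 73 x 8 mm; a bystander, origin under its middle
- paintbrush: thin paint brush lying down, 170 mm long; a bystander, origin under its middle
- sanding_block: cork sanding block 45 x 95 mm, 28 mm high; a bystander, origin under its middle
- hobby_knife: hobby knife lying down, 150 mm long; a bystander, origin under its middle
- fin_blank: wooden fin blank 75 x 50 x 5 mm; a bystander, origin under its middle
- glue: white glue bottle, 44 mm across, 110 mm tall; a bystander, origin under its middle
Mind the look-alikes: they are no part of the job. What is shaped like the part that bears cone_a_mid but pink or yellow is not meant.

How it is judged:
On the way:
1. the shoulder of the cone from the sheet has entered, by at least 3 mm, the tube whose bore matches it (((horizontal distance between cone_a_mid and place_a below 0.013 m and height (world z) of cone_a_mid below 0.166 m and angle between cone_a_mid's own z axis and vertical below 0.12 rad) or (horizontal distance between cone_b_mid and place_b below 0.013 m and height (world z) of cone_b_mid below 0.166 m and angle between cone_b_mid's own z axis and vertical below 0.12 rad) or (horizontal distance between cone_c_mid and place_c below 0.013 m and height (world z) of cone_c_mid below 0.166 m and angle between cone_c_mid's own z axis and vertical below 0.12 rad))), for 0.05 s.
At the end, for the whole second after the job is handed in: the cone that stood on the sheet is in the tube of the matching bore, upright within 0.05 rad, its rim on the tube's end to within 1.8 mm, released and at rest; the other two cones still stand off the sheet (((horizontal distance between cone_a_mid and place_a below 0.013 m and height (world z) of cone_a_mid between 0.146 and 0.1508 m and angle between cone_a_mid's own z axis and vertical below 0.05 rad and horizontal distance between each of cone_b_mid, cone_c_mid and sheet above 0.1 m and linear speed of cone_a below 0.01 m/s) or (horizontal distance between cone_b_mid and place_b below 0.013 m and height (world z) of cone_b_mid between 0.146 and 0.1508 m and angle between cone_b_mid's own z axis and vertical below 0.05 rad and horizontal distance between each of cone_a_mid, cone_c_mid and sheet above 0.1 m and linear speed of cone_b below 0.01 m/s) or (horizontal distance between cone_c_mid and place_c below 0.013 m and height (world z) of cone_c_mid between 0.146 and 0.1508 m and angle between cone_c_mid's own z axis and vertical below 0.05 rad and horizontal distance between each of cone_a_mid, cone_b_mid and sheet above 0.1 m and linear speed of cone_c below 0.01 m/s))); the robot touches nothing.
It fails at once if a cone is forced against a tube or the stand with more than 45 N (all points of contact added up) (contact force between any of cone_a, cone_b, cone_c and stand above 45 N).
It fails at once if the hand or arm pushes the stand or its tubes with more than 20 N (contact force between any of the fingers, the arm and stand above 20 N).
It fails at once if a second cone is disturbed: two cones are more than 15 mm from where they stood (distance of each of cone_a_mid, cone_b_mid from where it was at the start of the episode above 0.015 m or distance of each of cone_a_mid, cone_c_mid from where it was at the start of the episode above 0.015 m or distance of each of cone_b_mid, cone_c_mid from where it was at the start of the episode above 0.015 m).
It fails at once if a bystander is pushed more than 20 mm from its place (distance of any of tape, paint_cup, phone, paintbrush, sanding_block, hobby_knife, fin_blank, glue from where it was at the start of the episode above 0.02 m).
It also fails if it takes over 51 s, if anything falls off the work surface, if the arm or the gripper's body presses on something with over 40 N, if the wrist force passes 120 N, or if a joint passes its speed limit or range.

## Robot

A 6-joint arm with a two-finger parallel gripper is mounted at the origin on the work surface. World frame = base frame: x ahead of the robot, y to its left, z up, the work surface at z = 0. Lengths are in m, angles in rad, forces in N, time in s.
With the tool pointing down it reaches from about 0.35 to 0.775 m from the base axis. Payload 5.5 kg.
Tool frame: the origin (TCP) lies on the centre line of the jaws, within the pads' length; the fingertips stand 11 mm ahead of it and the grasp point (between the pads) lies 8 mm behind it (env.tip_reach is the distance from the TCP to the fingertips, in m); z points along the fingers, x is the direction in which the jaws open and shut, and the axes are right-handed (so a half turn about z gives the same grasp; the last joint's range is limited). The gripper opens to 85 mm and grips with 20 to 120 N. Pads are 22 mm wide; open, the fingers measure 114 mm over their backs; the gripper's body (76 mm by 85 mm) begins 54 mm behind the grasp point. The pads swing forward as they close: fully open they stand 13 mm farther back than shut.
Start: joints at [1.03, 0.313, 0.046, 1.304, 0, 1.431], TCP at [0.224, 0.529, 0.242] pointing down, gripper open.
Joint ranges: [-2.76, 2.76], [-0.86, 1.69], [-1.03, 1.26], [-2.2, 2.34], [-1.47, 1.5], [-3.14, 3.14]. Speed limits (rad/s): [2.57, 2.57, 3.14, 3.14, 3.14, 3.14].

## Interface

Orientations are given as a unit quaternion [w, x, y, z].
In Python, from workcell import env gives the robot as it stands.
- The arm moves only by the tool carry_out, never from a script. Its argument "moves" is one flat list of numbers, 7 for each row, row after row: the gripper command: -1 is shut, 1 is fully open, values between are in proportion, then the shift along the tool's x, y, z in m, then the turn, a rotation vector about the tool's x, y, z in degrees. A call has exactly 5 rows; each row shifts and turns the pose as measured when the row begins, along the tool's axes as they then stand; what a row does not reach is not made up. A row lasts 1/8 s, in which the tool goes at most 62.5 mm and 10.7 degrees, less where a joint would pass 70% of its speed; a pose out of reach is approached as far as the arm can. A call is refused whole if a number of a shift passes 0.0625 or a number of a turn 10.7, either way. A call with a gripper value outside its range is refused whole. The fingers move at their own pace and stop on an object; "squeeze" is the grip in N (left out, the last holds). Time passes only in rows, so rows that do not move let the fingers close, or fill a call up. It gives the time, the measured TCP pose, the force and the opening at its end, in the units of the state.
- env.get_state(): the state, without advancing time (a new reading comes with each control period).
- env.read_camera(name): name is "side" or "top"; returns the picture (384x512x3 uint8, red, green, blue); there is no depth.
- env.calibration(name): a dict with "camera_matrix" (3x3 intrinsics, pixels), "rvec" (rotation vector, rad) and "tvec" (3), from world to camera coordinates, as OpenCV has them. Camera axes: x right, y down, z forward; pixel columns grow to the right and rows downward; lengths in m; the calibration is good to about 2 mm. A picture is of the moment at which its call begins. calibration takes no time and is no camera call.
- env.hand_in(): hands the job in, once; it reports no verdict.
The state is a dict: "clock": time; "joint_pos": joint angles; "qvel": joint speeds; "tau": joint torques, N m; "tcp_pos": TCP position; "orientation": TCP orientation; "wrist_force": force on the tool from outside, world axes, zero at the start; "ft_torque": the same for the moment, N m; "finger_gap": finger opening in m.
Only numpy, scipy, OpenCV 4.12 (cv2) and the standard library are available. Lean on these libraries where they do the work, as an engineer would, in place of code of your own. Each camera call takes 0.05 s, during which the arm holds its last target. There are 200 camera calls.

## Working session

There is one attempt and no reset: what is moved stays moved. The work goes in short steps, Python scripts to look and compute and a tool call to move; the robot and the scene stay as the last step left them, time stands still between calls to the robot, and variables do not carry over. Pictures are saved under pics/ and viewed, about 8 in all and at most 12, crops included, and the job is handed in when it is done.

Besides the shell and the picture viewer there is one more tool, called after "Emit:" as name(argument=value, ...), one argument or row to a line, values as JSON. carry_out: Moves the arm, as the interface text tells. Its arguments: {"type":"object","properties":{"moves":{"type":"array"},"squeeze":{"type":"number"}},"required":["moves"]}

```bash
ls; mkdir -p pics
cat > h.py <<'E'
import numpy as np, cv2
from workcell import env
def cal(n):
    c=env.calibration(n); K=np.array(c["camera_matrix"],float); R=cv2.Rodrigues(np.array(c["rvec"],float))[0]; t=np.array(c["tvec"],float).ravel()
    return K,R,t
def ray(n,u,v):
    K,R,t=cal(n); return -R.T@t, R.T@np.linalg.inv(K)@np.array([u,v,1.])
def onz(n,u,v,z):
    o,d=ray(n,u,v); return o+d*(z-o[2])/d[2]
def proj(n,p):
    K,R,t=cal(n); q=K@(R@np.array(p)+t); return q[:2]/q[2]
def snap(n,f):
    im=env.read_camera(n); cv2.imwrite("pics/"+f,im[:,:,::-1]); return im
E
python3 - <<'E'
from h import *
for n in("top","side"):
    snap(n,n+"0.png"); K,R,t=cal(n); print(n,K.round(1).tolist(),(-R.T@t).round(3),R[2].round(2))
print(env.get_state())
a=cv2.imread("pics/top0.png");b=cv2.imread("pics/side0.png")
E
```

```text
pics
top [[454.0, 0.0, 253.2], [0.0, 454.0, 198.2], [0.0, 0.0, 1.0]] [ 0.275 -0.095  1.385] [ 0.19 -0.01 -0.98]
side [[381.8, 0.0, 249.0], [0.0, 381.8, 195.4], [0.0, 0.0, 1.0]] [0.505 0.706 0.705] [ 0.02 -0.79 -0.61]
{'clock': 0.1, 'joint_pos': array([1.03039661e+00, 3.13932832e-01, 4.50958394e-02, 1.30362237e+00,
       1.99810506e-05, 1.43120012e+00]), 'qvel': array([-0.00105065, -0.00140334,  0.00362922, -0.0008612 ,  0.0007233 ,
        0.00242182]), 'tau': array([ 3.38839265e-03, -4.81725669e+01,  2.99243027e+01,  1.27073590e-02,
       -7.88849707e-05,  3.01817136e-05]), 'tcp_pos': array([0.22411166, 0.52904461, 0.24149509]), 'orientation': array([ 3.49219009e-04,  8.33713785e-01,  5.52196191e-01, -7.54699960e-04]), 'wrist_force': array([-0.04679871,  0.67009748, -0.76406574]), 'ft_torque': array([ 0.02593983, -0.04008749,  0.05836859]), 'finger_gap': 0.0856268810960932}
```

View pics/top0.png

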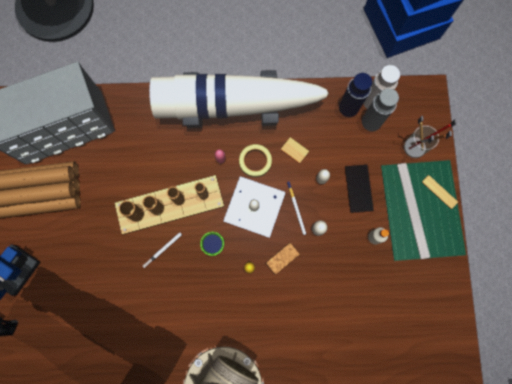

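View pics/side0.png

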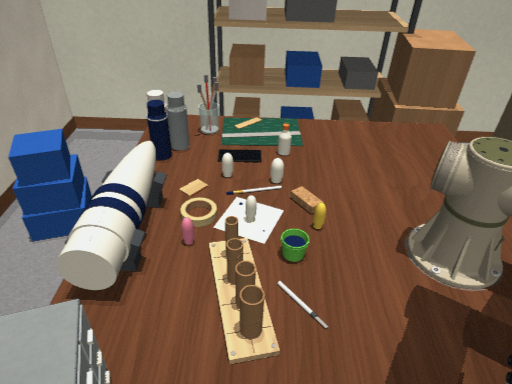

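The top view shows the sheet cone at about (254,205), the other white cones at (323,176) and (319,228), and the stand from (115,215) to (222,185) with its largest tube at the left. In the side view the sheet cone is at (251,208), the others at (228,165) and (277,170), and the tubes run from (232,230) to (252,310).

Run:
```python
from h import *
T=cv2.imread("pics/top0.png");S=cv2.imread("pics/side0.png")
cv2.imwrite("pics/tc.png",cv2.resize(T[165:245,105:265],None,fx=5,fy=5,interpolation=cv2.INTER_CUBIC))
cv2.imwrite("pics/sc.png",cv2.resize(S[145:345,195:305],None,fx=3,fy=3,interpolation=cv2.INTER_CUBIC))
# white cones in side view: mask, width at band
for n,I,pts in(("side",S,[(251,208),(228,165),(277,170)]),("top",T,[(254,205),(323,176),(319,228)])):
    hsv=cv2.cvtColor(I,cv2.COLOR_BGR2HSV)
    for (u,v) in pts:
        w=I[v-22:v+22,u-18:u+18]; print(n,u,v); 
        if n=="side":
            for r in range(0,44,2): print(r+v-22," ".join("%3d"%x for x in w[r,:,1]))
```

```text
side 251 208
186  73  74  73  77  74  74  72  70  68  69  68  66  66  67  71  74  70  70  67  67  68  73  72  73  72  73  73  73  79  80  80  80  86  87  94 106
188  76  74  76  76  78  75  70  70  66  68  66  63  63  77  81  86  89  95 100 107 114 127 146 163 168 194 231 242 242 241 242 242 241 238 234 227
190  89  97  94 100 118 127 134 150 161 198 236 241 242 241 241 239 237 233 225 220 211 201 189 171 158 142 131 124 110  96  84  68  61  54  39  51
192 101 146 152 146 138 133 120 108 100  92 112 111  93  81  63  55  42  43  52  64  55  63  73  72  75  72  77  80  77  73  70  68  68  72  70  71
194  56  66  71  75  72  71  69  67  64  69  70  70  67  68  68  66  78  81  81  77  76  75  75  73  70  70  72  71  73  69  72  67  73  70  73  71
196  74  75  78  99 105  85  73  66  67  68  72  71  67  64  75 155 228 243 243 243 212 119  75  69  67  71  73  72  73  68  72  70  70  71  68  74
198  78  85 171 233 244 244 243 231 216 183 123 101  84  83 161 220 234 241 243 243 237 222 157  71  70  70  73  75  71  74  72  74  73  73  75  75
200 146 225 243 243 244 243 244 243 243 243 243 243
[... 8042 characters left out ...]
 138 135 108  64  51  59  68  68  70  73  73  72  72  72  71  70  68  68
184  78  76  73  77  80  76  73  75  76  77  76  77  76  74  69  65  68  70  68  65  64  68  72  71  70  72  70  71  73  73  73  71  69  69  69  66
186  73  73  79  80  80  80  86  87  94 106 113 111 116 132 155 168 195 218 229 240 242 241 191  70  69  70  73  73  72  76  76  70  71  68  71  64
188 231 242 242 241 242 242 241 238 234 227 220 214 205 193 180 164 149 134 130 125 113  90  75  72  72  73  73  73  72  74  75  74  70  72  69  74
190 131 124 110  96  84  68  61  54  39  51  50  58  71  73  73  75  77  78  77  74  68  72  69  72  74  72  74  70  72  72  78  72  88 141 167 170
top 254 205
top 323 176
top 319 228
```

View pics/tc.png

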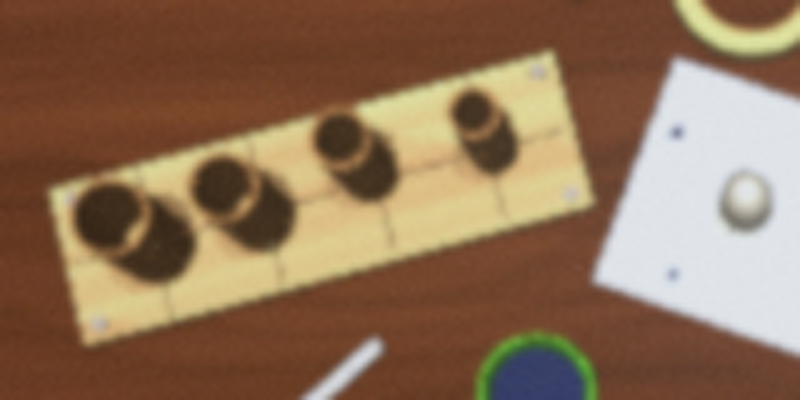

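View pics/sc.png

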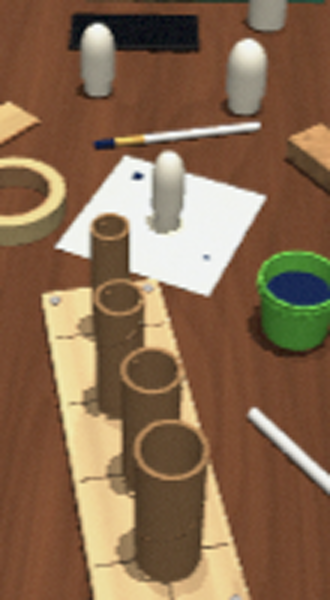

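The sheet cone looks the narrowest in both views. Tube a is the one nearest the sheet, with its mouth at about (200,187) in the top view and (232,220) in the side view. Next I measure them.

Run:
```python
from h import *
T=cv2.imread("pics/top0.png");S=cv2.imread("pics/side0.png")
A=cv2.resize(T[173:203,182:212],(390,390),interpolation=cv2.INTER_CUBIC)
B=cv2.resize(S[205:235,217:247],(390,390),interpolation=cv2.INTER_CUBIC)
cv2.imwrite("pics/tube.png",np.hstack([A,B]))
def tri(a,b):
    (o1,d1),(o2,d2)=ray("top",*a),ray("side",*b)
    s=np.linalg.lstsq(np.c_[d1,-d2],o2-o1,rcond=None)[0]; p,q=o1+s[0]*d1,o2+s[1]*d2
    return (p+q)/2,np.linalg.norm(p-q)
print("tubeA",tri((199.8,187.4),(231.7,220.3)), onz("top",199.8,187.4,.128),onz("side",231.7,220.3,.128))
print("cone foot side",onz("side",249.8,220.5,0.0))
# cone widths: side at z=.04
for (l,r,v) in((245.6,256.1,208),(221.7,233.2,166),(270.3,283.3,172)):
    p,q=onz("side",l,v,.04),onz("side",r,v,.04); print("cone",(p+q)/2,"w",np.linalg.norm(p-q))
print("top cone apex@.06",onz("top",105+746/5,165+200/5,.06))
# stand corners at z=.018 and row axis
c=[onz("top",105+x/5,165+y/5,.018)[:2] for x,y in((553,50),(595,203),(86,347),(50,187))]
print(np.array(c).round(4)); ctr=np.mean(c,0); y=(c[2]+c[3]-c[0]-c[1]); y/=np.linalg.norm(y); print(ctr,y,"place_a",ctr-.105*y,"b",ctr-.035*y, np.linalg.norm(c[0]-c[3]))
print(env.tip_reach)
```

```text
tubeA (array([0.56056254, 0.04758793, 0.12526968]), np.float64(0.00048144354833851215)) [0.56018888 0.04725932 0.128     ] [0.56006262 0.05076955 0.128     ]
cone foot side [ 0.52183873 -0.09690695  0.        ]
cone [ 0.52003607 -0.1033222   0.04      ] w 0.02880599941504968
cone [ 0.60191704 -0.30800528  0.04      ] w 0.036418664824246674
cone [ 0.44587845 -0.28492248  0.04      ] w 0.040619369733872944
top cone apex@.06 [ 0.51735993 -0.10602319  0.06      ]
[[ 0.6231  0.0105]
 [ 0.5259 -0.0139]
 [ 0.4465  0.2951]
 [ 0.5457  0.3198]]
[0.53528535 0.15286992] [-0.24587439  0.9693017 ] place_a [0.56110216 0.05109324] b [0.54389095 0.11894436] 0.318846315023532
0.011
```

View pics/tube.png

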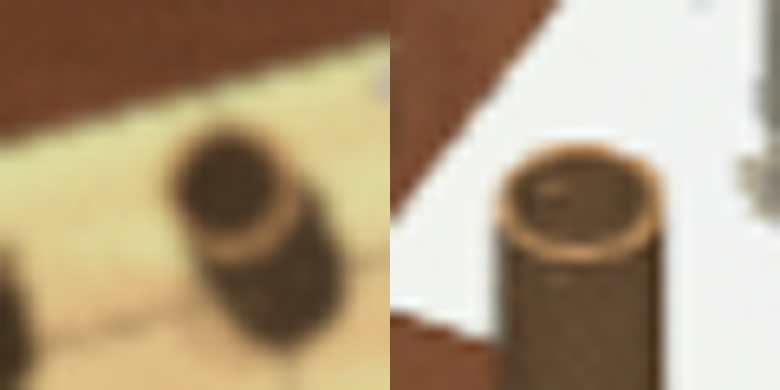

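```bash
cat >> h.py <<'E'
from scipy.spatial.transform import Rotation as Ro
def plan(tgt,yaw=0,g=0.3,step=.058,turn=9.6,n=5):
    s=env.get_state(); q=s["orientation"]; R=Ro.from_quat([*q[1:],q[0]]); p=s["tcp_pos"].copy()
    G=Ro.from_euler("z",yaw,degrees=True)*Ro.from_euler("x",180,degrees=True)
    for _ in range(n):
        d=np.array(tgt)-p; m=np.linalg.norm(d); d*=min(1,step/max(m,1e-9))
        r=(R.inv()*G).as_rotvec(degrees=True); k=np.linalg.norm(r); r=r*min(1,turn/max(k,1e-9))
        print(g,*R.inv().apply(d).round(4),*r.round(1),sep=", ",end=",\n")
        p=p+d; R=R*Ro.from_rotvec(r,degrees=True)
    print("left",np.round(np.array(tgt)-p,4), "now",s["tcp_pos"].round(4))
E
python3 -c "
from h import *
plan([.519,-.104,.2])"
```

```text
0.3, -0.0388, 0.043, 0.0035, 0.0, 0.0, 9.6,
0.3, -0.0311, 0.0489, 0.0035, 0.0, 0.0, 9.6,
0.3, -0.0225, 0.0534, 0.0035, 0.0, 0.0, 9.6,
0.3, -0.0133, 0.0564, 0.0035, 0.0, 0.0, 9.6,
0.3, -0.0037, 0.0578, 0.0035, 0.0, 0.0, 9.6,
left [ 0.1726 -0.3706 -0.0243] now [0.2241 0.529  0.2415]
```

Emit:
carry_out(
  moves=[0.3,-0.039,0.043,0.003,0,0,9.6,0.3,-0.031,0.049,0.003,0,0,9.6,0.3,-0.022,0.053,0.003,0,0,9.6,0.3,-0.013,0.056,0.003,0,0,9.6,0.3,-0.004,0.058,0.003,0,0,9.6],
)

```text
clock: 0.72
tcp_pos: [0.3454, 0.2621, 0.2237]
orientation: [0.001, 0.988, 0.156, -0.001]
wrist_force: [2.0, 0.2, 0.3]
finger_gap: 0.0554
```

```bash
python3 -c "
from h import *
plan([.519,-.104,.2])"
```

```text
0.3, 0.0074, 0.0574, 0.0035, 0.1, 0.1, 9.6,
0.3, 0.0169, 0.0554, 0.0034, 0.1, 0.1, 8.4,
0.3, 0.0248, 0.0523, 0.0034, -0.0, 0.0, 0.0,
0.3, 0.0248, 0.0523, 0.0034, 0.0, 0.0, 0.0,
0.3, 0.0248, 0.0523, 0.0034, 0.0, 0.0, 0.0,
left [ 0.0496 -0.1045 -0.0068] now [0.3454 0.2621 0.2237]
```

Emit:
carry_out(
  moves=[0.3,0.007,0.057,0.003,0,0,9.6,0.3,0.017,0.055,0.003,0,0,8.4,0.3,0.025,0.052,0.003,0,0,0,0.3,0.025,0.052,0.003,0,0,0,0.3,0.025,0.052,0.003,0,0,0],
)

```text
clock: 1.35
tcp_pos: [0.4689, -0.0081, 0.208]
orientation: [0.001, 1.0, -0.006, -0.001]
wrist_force: [1.1, 0.3, -0.2]
finger_gap: 0.0559
```

```bash
python3 -c "
from h import *
plan([.519,-.104,.12],step=.05)"
```

```text
0.3, 0.0184, 0.0341, 0.0316, 0.1, 0.1, -0.7,
0.3, 0.018, 0.0344, 0.0316, -0.0, -0.0, 0.0,
0.3, 0.0142, 0.0272, 0.0249, 0.0, 0.0, 0.0,
0.3, 0.0, 0.0, 0.0, 0.0, 0.0, 0.0,
0.3, 0.0, 0.0, 0.0, 0.0, 0.0, 0.0,
left [0. 0. 0.] now [ 0.4689 -0.0081  0.208 ]
```

Emit:
carry_out(
  moves=[0.3,0.018,0.035,0.02,0,0,-0.7,0.3,0.018,0.035,0.025,0,0,0,0.3,0.014,0.027,0.025,0,0,0,0.3,0.002,0.003,0.01,0,0,0,0.3,0,0,0,0,0,0],
)

```text
clock: 1.98
tcp_pos: [0.5218, -0.1159, 0.1244]
orientation: [0.001, 1.0, -0.003, -0.001]
wrist_force: [-0.2, 0.4, 0.7]
finger_gap: 0.0558
```

```bash
python3 -c "
from h import *
s=env.get_state();print(s['tcp_pos'])
plan([.519,-.104,.037],step=.03)
im=snap('side','s1.png'); cv2.imwrite('pics/s1c.png',cv2.resize(im[130:260,180:320,::-1],None,fx=4,fy=4,interpolation=cv2.INTER_CUBIC))
print(proj('side',[.519,-.104,.082]),proj('side',[.519,-.104,0]),proj('side',s['tcp_pos']))"
```

```text
[ 0.52177486 -0.1158724   0.12436966]
0.3, -0.0009, -0.0041, 0.0297, 0.1, 0.2, -0.4,
0.3, -0.0009, -0.004, 0.0297, -0.0, 0.0, 0.0,
0.3, -0.0009, -0.0038, 0.0279, 0.0, 0.0, 0.0,
0.3, 0.0, 0.0, 0.0, 0.0, 0.0, 0.0,
0.3, 0.0, 0.0, 0.0, 0.0, 0.0, 0.0,
left [0. 0. 0.] now [ 0.5218 -0.1159  0.1244]
[251.6011064 195.7275271] [250.90972007 218.87391198] [251.0895152  180.19179134]
```

View pics/s1c.png

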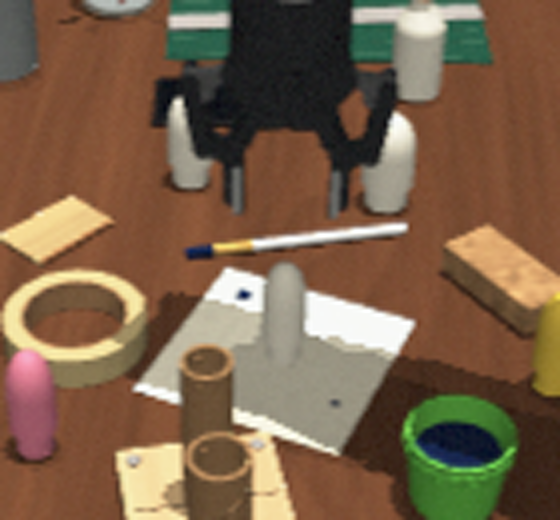

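The gripper is centred over the sheet cone, whose apex at (251,196) matches the projection. The path down is clear.

Emit:
carry_out(
  moves=[0.3,-0.001,-0.004,0.03,0,0,-0.4,0.3,-0.001,-0.004,0.03,0,0,0,0.3,-0.001,-0.004,0.02,0,0,0,0.3,0,0,0.004,0,0,0,0.3,0,0,0,0,0,0],
)

```text
clock: 2.65
tcp_pos: [0.5211, -0.0995, 0.0455]
orientation: [0.002, 1.0, 0.004, 0.003]
wrist_force: [0.2, 0.2, 0.1]
finger_gap: 0.0555
```

```bash
python3 -c "
from h import *
plan([.519,-.104,.039],n=2)"
```

```text
0.3, -0.0022, 0.0045, 0.0065, 0.2, -0.4, 0.5,
0.3, 0.0, 0.0, 0.0, 0.0, -0.0, -0.0,
left [0. 0. 0.] now [ 0.5211 -0.0995  0.0455]
```

Emit:
carry_out(
  moves=[0.3,-0.002,0.0045,0.0065,0.2,-0.4,0.5,0.3,0,0,0,0,0,0,-1,0,0,0,0,0,0,-1,0,0,0,0,0,0,-1,0,0,0,0,0,0],
  squeeze=35,
)

```text
clock: 3.28
tcp_pos: [0.5211, -0.1053, 0.0416]
orientation: [0.001, 1.0, -0.001, 0.002]
wrist_force: [0.6, 0.5, -1.3]
finger_gap: 0.0294
```

```bash
python3 -c "
from h import *
plan([.5605,.0495,.19],g=-1,step=.05)"
```

```text
-1, 0.0091, -0.0354, -0.0341, 0.1, -0.2, -0.1,
-1, 0.009, -0.0355, -0.034, 0.0, 0.0, 0.0,
-1, 0.009, -0.0355, -0.034, 0.0, 0.0, 0.0,
-1, 0.009, -0.0355, -0.034, 0.0, 0.0, 0.0,
-1, 0.0033, -0.0128, -0.0123, 0.0, 0.0, 0.0,
left [0. 0. 0.] now [ 0.5211 -0.1053  0.0416]
```

Emit:
carry_out(
  moves=[-1,0,0,0,0,0,0,-1,0,0,-0.03,0,-0.2,0,-1,0.002,-0.01,-0.05,0,0,0,-1,0.01,-0.03,-0.045,0,0,0,-1,0.01,-0.03,-0.02,0,0,0],
  squeeze=60,
)

```text
clock: 3.9
tcp_pos: [0.5414, -0.0346, 0.1877]
orientation: [-0.0, 1.0, -0.003, -0.003]
wrist_force: [0.8, -0.5, -0.7]
finger_gap: 0.0291
```

```bash
python3 -c "
from h import *
print(env.get_state()['tcp_pos'])
plan([.5605,.0495,.192],g=-1,step=.04)"
```

```text
[ 0.54139379 -0.03463405  0.18767169]
-1, 0.0086, -0.039, -0.002, -0.0, 0.4, -0.4,
-1, 0.0088, -0.039, -0.002, 0.0, -0.0, 0.0,
-1, 0.0014, -0.0062, -0.0003, 0.0, 0.0, 0.0,
-1, 0.0, 0.0, 0.0, 0.0, 0.0, 0.0,
-1, 0.0, 0.0, 0.0, 0.0, 0.0, 0.0,
left [0. 0. 0.] now [ 0.5414 -0.0346  0.1877]
```

Emit:
carry_out(
  moves=[-1,0.009,-0.035,-0.006,0,0.4,-0.4,-1,0.007,-0.028,-0.002,0,0,0,-1,0.002,-0.01,0,0,0,0,-1,0,0,0,0,0,0,-1,0,0,0,0,0,0],
)

```text
clock: 4.53
tcp_pos: [0.561, 0.0411, 0.1976]
orientation: [0.0, 1.0, 0.002, 0.002]
wrist_force: [-0.2, 0.0, -1.2]
finger_gap: 0.0288
```

```bash
python3 -c "
from h import *
s=env.get_state();p=s['tcp_pos'];print(p)
plan([.5605,.0495,.192],g=-1,step=.04,n=1)
im=snap('side','s2.png'); cv2.imwrite('pics/s2c.png',cv2.resize(im[165:265,190:270,::-1],None,fx=7,fy=6,interpolation=cv2.INTER_CUBIC))
print('foot',proj('side',p-[0,0,.0416]),'rim',proj('side',p-[0,0,.0216]),'tube',proj('side',[.5605,.0495,.128]))"
```

```text
[0.56100697 0.04112363 0.19763022]
-1, -0.0005, -0.0084, 0.0056, 0.0, -0.2, 0.2,
left [0. 0. 0.] now [0.561  0.0411 0.1976]
foot [231.51085981 208.11995626] rim [231.43554386 201.18200812] tube [231.55177107 219.92561475]
```

View pics/s2c.png

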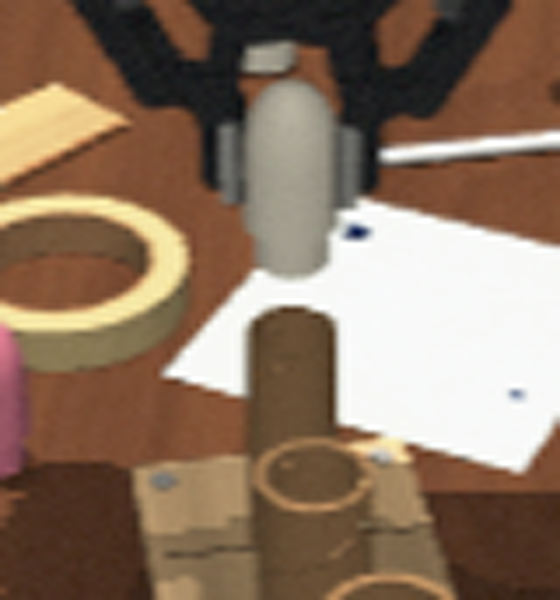

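The cone hangs upright and is column-aligned with tube a: cone x 291, tube x 292 in the crop. Next I lower it to just above the mouth.

Emit:
carry_out(
  moves=[-1,0,-0.0045,0.012,0,-0.2,0.2,-1,0,-0.004,0.01,0,0,0,-1,0,0,0.001,0,0,0,-1,0,0,0,0,0,0,-1,0,0,0,0,0,0],
)

```text
clock: 5.2
tcp_pos: [0.5602, 0.0482, 0.1718]
orientation: [0.0, 1.0, -0.002, -0.001]
wrist_force: [-0.1, -0.1, 0.1]
finger_gap: 0.0292
```

```bash
python3 -c "
from h import *
s=env.get_state();p=s['tcp_pos'];print(p,s['wrist_force'])
plan([.5608,.0497,.172],g=-1,step=.04,n=1)
im=snap('side','s3.png'); cv2.imwrite('pics/s3c.png',cv2.resize(im[180:240,205:260,::-1],None,fx=10,fy=10,interpolation=cv2.INTER_CUBIC))
print('foot',proj('side',p-[0,0,.0416]),'rim',proj('side',p-[0,0,.0216]))"
```

```text
[0.56017122 0.04821917 0.17181033] [-0.08657106 -0.08922604  0.12103276]
-1, 0.0006, -0.0015, -0.0002, 0.0, 0.1, -0.2,
left [0. 0. 0.] now [0.5602 0.0482 0.1718]
foot [231.73057914 218.83329803] rim [231.65925737 212.12838427]
```

View pics/s3c.png

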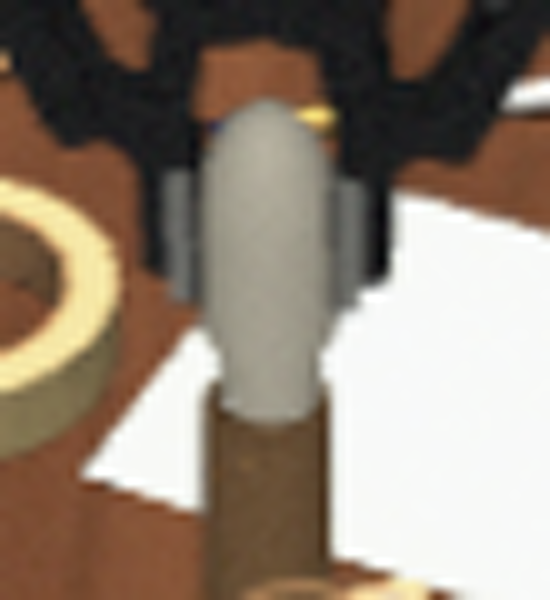

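Emit:
carry_out(
  moves=[-1,0.0008,-0.002,0,0,0.1,-0.2,-1,0,0,0,0,0,0,-1,0,0,0.002,0,0,0,-1,0,0,0.0015,0,0,0,-1,0,0,0,0,0,0],
)

```text
clock: 5.88
tcp_pos: [0.5616, 0.0503, 0.1689]
orientation: [0.001, 1.0, -0.0, 0.001]
wrist_force: [-0.3, -1.0, -0.9]
finger_gap: 0.0292
```

Emit:
carry_out(
  moves=[-1,0,0,0.0015,0,0,0,-1,0,0,0.0015,0,0,0,-1,0,0,0.0015,0,0,0,-1,0,0,0,0,0,0,-1,0,0,0,0,0,0],
)

```text
clock: 6.5
tcp_pos: [0.5614, 0.0502, 0.1639]
orientation: [0.001, 1.0, -0.0, 0.0]
wrist_force: [0.3, -0.3, -0.3]
finger_gap: 0.0291
```

Emit:
carry_out(
  moves=[-1,0,0,0.002,0,0,0,-1,0,0,0.002,0,0,0,-1,0,0,0.001,0,0,0,-1,0,0,0,0,0,0,-1,0,0,0,0,0,0],
)

```text
clock: 7.12
tcp_pos: [0.5614, 0.0497, 0.1592]
orientation: [0.001, 1.0, -0.0, 0.001]
wrist_force: [-0.2, -0.6, 0.3]
finger_gap: 0.0292
```

Emit:
carry_out(
  moves=[-1,0,0,0.002,0,0,0,-1,0,0,0.0015,0,0,0,-1,0,0,0,0,0,0,-1,0,0,0,0,0,0,-1,0,0,0,0,0,0],
)

```text
clock: 7.75
tcp_pos: [0.5615, 0.0497, 0.1555]
orientation: [0.001, 1.0, -0.0, 0.001]
wrist_force: [-0.1, -1.7, 0.3]
finger_gap: 0.0285
```

```bash
python3 -c "
from h import *
s=env.get_state();p=s['tcp_pos'];print(p,s['wrist_force'])
im=snap('side','s4.png'); cv2.imwrite('pics/s4c.png',cv2.resize(im[180:240,205:260,::-1],None,fx=10,fy=10,interpolation=cv2.INTER_CUBIC))
print('rim',proj('side',p-[0,0,.0216]))"
```

```text
[0.56148363 0.04971496 0.15548294] [-0.12953741 -1.74758742  0.27604275]
rim [231.09173399 218.02200978]
```

View pics/s4c.png

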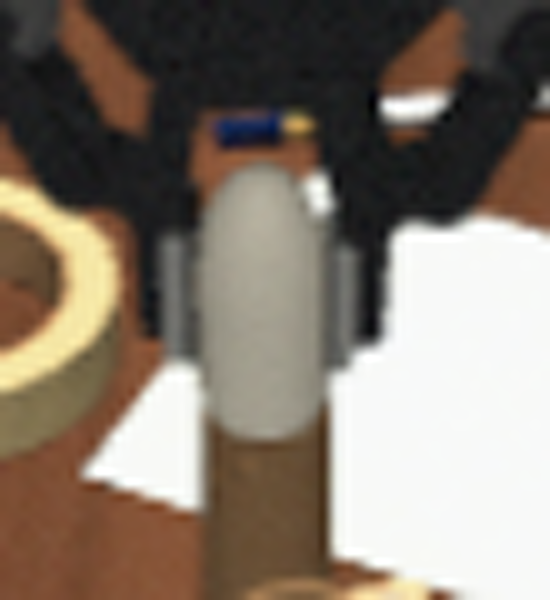

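The shoulder is most of the way in. The cone is at x 265 and the tube at 267 in the crop, the cone is upright, and there has been no slip. I keep pressing.

Emit:
carry_out(
  moves=[-1,0,0,0.002,0,0,0,-1,0,0,0.001,0,0,0,-1,0,0,0,0,0,0,-1,0,0,0.001,0,0,0,-1,0,0,0,0,0,0],
)

```text
clock: 8.43
tcp_pos: [0.5614, 0.0497, 0.1513]
orientation: [0.001, 1.0, -0.0, 0.001]
wrist_force: [-0.0, -0.6, -0.2]
finger_gap: 0.0289
```

Emit:
carry_out(
  moves=[-1,0,0,0.0007,0,0,0,-1,0,0,0,0,0,0,-1,0,0,0.0007,0,0,0,-1,0,0,0,0,0,0,-1,0,0,0.001,0,0,0],
)

```text
clock: 9.05
tcp_pos: [0.5618, 0.0497, 0.1494]
orientation: [0.001, 1.0, -0.0, 0.001]
wrist_force: [-2.2, -0.8, 10.3]
finger_gap: 0.0294
```

Emit:
carry_out(
  moves=[-1,0,0,0,0,0,0,-1,0,0,0.0005,0,0,0,-1,0,0,0,0,0,0,-1,0,0,0.001,0,0,0,-1,0,0,0,0,0,0],
)

```text
clock: 9.68
tcp_pos: [0.5619, 0.0497, 0.1496]
orientation: [0.001, 1.0, -0.0, 0.002]
wrist_force: [-2.5, -1.9, 1.6]
finger_gap: 0.0289
```

Emit:
carry_out(
  moves=[-1,0,0,0,0,0,0,-1,0,0,0,0,0,0,-1,0,0,0,0,0,0,-1,0,0,0.001,0,0,0,-1,0,0,0.0012,0,0,0],
)

```text
clock: 10.3
tcp_pos: [0.5625, 0.0496, 0.1494]
orientation: [0.001, 1.0, -0.0, 0.003]
wrist_force: [-4.5, -1.6, 12.4]
finger_gap: 0.0291
```

A firm stop at TCP z 0.1494 (12 N) matches the height expected for a seated cone. Next I release and rise.

Emit:
carry_out(
  moves=[-1,-0.0005,0,0,0,0,0,0,0,0,0,0,0,0,0.2,0,0,0,0,0,0,0.2,0,0,-0.01,0,0,0,0.2,0,0,-0.03,0,0,0],
)

```text
clock: 10.92
tcp_pos: [0.5606, 0.0503, 0.1873]
orientation: [0.001, 1.0, -0.0, 0.001]
wrist_force: [0.6, 0.7, -1.0]
finger_gap: 0.0512
```

Emit:
carry_out(
  moves=[0.2,0,0,-0.05,0,0,0,0.2,0,0,-0.04,0,0,0,0.2,0,0.05,-0.01,0,0,0,0.2,0,0.05,0,0,0,0,0.2,-0.05,0.03,0,0,0,0],
)

```text
clock: 11.55
tcp_pos: [0.5149, -0.0813, 0.2949]
orientation: [0.001, 1.0, 0.003, 0.005]
wrist_force: [-0.4, -1.0, 0.3]
finger_gap: 0.0514
```

```bash
python3 -c "
from h import *
s=env.get_state();p=s['tcp_pos'];print(p,s['wrist_force'],s['finger_gap'])
im=snap('side','s5.png'); cv2.imwrite('pics/s5c.png',cv2.resize(im[170:330,190:320,::-1],None,fx=3.7,fy=3.7,interpolation=cv2.INTER_CUBIC)); cv2.imwrite('pics/s5d.png',cv2.resize(im[180:240,205:260,::-1],None,fx=10,fy=10,interpolation=cv2.INTER_CUBIC))
print('home: apex',proj('side',[.5614,.0497,.190]),'rim front',proj('side',[.5614,.0652,.128]))"
```

```text
[ 0.51488619 -0.08126617  0.29493678] [-0.39290706 -1.04907926  0.34162031] 0.05144123035576536
home: apex [230.89807851 198.60092256] rim front [230.61528584 224.49997006]
```

View pics/s5d.png

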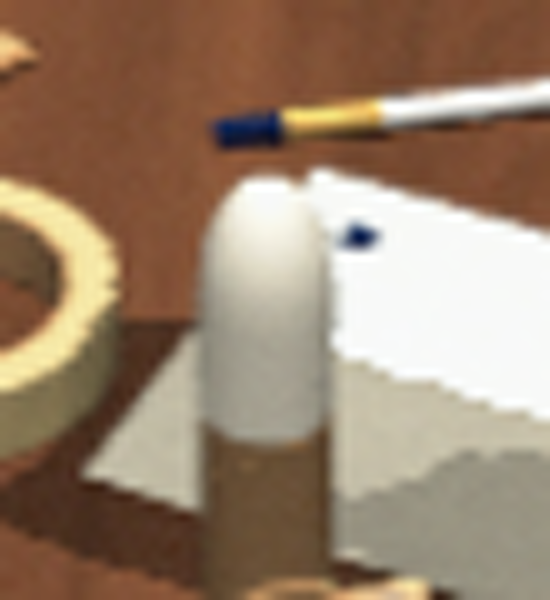

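```bash
python3 -c "
from h import *
for f in ('s3','s4','s5'):
    I=cv2.imread(f'pics/{f}.png'); print(f)
    print(' apex',[(v,I[v,230:233].mean(0).astype(int).tolist()) for v in range(188,202)])
    print(' rim',[(v,I[v,230:233].mean(0).astype(int).tolist()) for v in range(219,227)])
for z,y in((.1718,.0482),(.1555,.0497),(.1490,.0497)): print(proj('side',[.5614,y,z+.0404-.004])) 
"
```

```text
s3
 apex [(188, [56, 85, 137]), (189, [65, 89, 132]), (190, [117, 133, 141]), (191, [140, 156, 161]), (192, [152, 168, 173]), (193, [155, 172, 176]), (194, [158, 175, 180]), (195, [157, 175, 179]), (196, [157, 174, 179]), (197, [156, 172, 178]), (198, [154, 170, 175]), (199, [152, 168, 174]), (200, [151, 168, 172]), (201, [149, 166, 170])]
 rim [(219, [141, 157, 160]), (220, [140, 155, 160]), (221, [136, 152, 157]), (222, [83, 103, 120]), (223, [52, 78, 103]), (224, [49, 73, 97]), (225, [53, 79, 104]), (226, [52, 79, 105])]
s4
 apex [(188, [29, 27, 27]), (189, [31, 30, 28]), (190, [36, 32, 32]), (191, [71, 53, 60]), (192, [84, 42, 25]), (193, [46, 23, 18]), (194, [35, 37, 52]), (195, [58, 86, 133]), (196, [91, 109, 126]), (197, [131, 147, 152]), (198, [146, 163, 169]), (199, [153, 170, 175]), (200, [157, 174, 178]), (201, [157, 174, 180])]
 rim [(219, [141, 157, 161]), (220, [142, 157, 163]), (221, [141, 156, 161]), (222, [140, 156, 160]), (223, [132, 147, 154]), (224, [50, 73, 97]), (225, [53, 79, 104]), (226, [54, 81, 106])]
s5
 apex [(188, [56, 84, 136]), (189, [57, 84, 135]), (190, [56, 82, 131]), (191, [73, 62, 73]), (192, [84, 41, 26]), (193, [45, 21, 16]), (194, [38, 37, 53]), (195, [55, 84, 134]), (196, [60, 88, 136]), (197, [120, 141, 171]), (198, [245, 249, 248]), (199, [247, 249, 248]), (200, [246, 249, 247]), (201, [241, 248, 248])]
 rim [(219, [144, 160, 164]), (220, [144, 160, 165]), (221, [143, 159, 163]), (222, [144, 160, 164]), (223, [140, 157, 160]), (224, [90, 110, 126]), (225, [54, 80, 105]), (226, [53, 80, 105])]
[230.87375372 191.5399615 ]
[230.8899317  197.91559515]
[230.91770915 200.25229462]
```

The apex sits about 1 px (roughly 3 mm) higher than flush predicts, so the cone may not be fully home or was dragged up on release. I will press the nose down with shut fingers, which also measures its height.

```bash
python3 -c "
from h import *
plan([.5614,.0498,.235],g=-1,step=.05)"
```

```text
-1, 0.0177, -0.0426, 0.0193, 0.2, -0.2, 0.3,
-1, 0.0176, -0.0426, 0.0193, -0.0, 0.0, -0.0,
-1, 0.0176, -0.0426, 0.0193, 0.0, 0.0, 0.0,
-1, 0.0017, -0.0042, 0.0019, 0.0, 0.0, 0.0,
-1, 0.0, 0.0, 0.0, 0.0, 0.0, 0.0,
left [0. 0. 0.] now [ 0.5068 -0.0822  0.2949]
```

Emit:
carry_out(
  moves=[-1,0.0177,-0.042,0.012,0.2,-0.2,0.3,-1,0.0175,-0.042,0.019,0,0,0,-1,0.0175,-0.04,0.019,0,0,0,-1,0,0,0.002,0,0,0,-1,0,0,0,0,0,0],
)

```text
clock: 12.22
tcp_pos: [0.561, 0.0419, 0.2455]
orientation: [0.0, 1.0, -0.004, 0.003]
wrist_force: [1.1, -0.2, 0.3]
finger_gap: -0.0002
```

```bash
python3 -c "
from h import *
plan([.5614,.0498,.212],g=-1,step=.05,n=2)"
```

```text
-1, 0.0001, -0.0079, 0.0335, 0.0, -0.3, -0.5,
-1, 0.0, 0.0, 0.0, 0.0, -0.0, 0.0,
left [0. 0. 0.] now [0.561  0.0419 0.2455]
```

Emit:
carry_out(
  moves=[-1,0,-0.008,0.02,0,-0.3,-0.5,-1,0,0,0.008,0,0,0,-1,0,0,0,0,0,0,-1,0,0,0.003,0,0,0,-1,0,0,0,0,0,0],
)

```text
clock: 12.85
tcp_pos: [0.5623, 0.0462, 0.218]
orientation: [0.001, 1.0, -0.002, 0.003]
wrist_force: [-0.3, 0.6, 0.2]
finger_gap: -0.0
```

Emit:
carry_out(
  moves=[-1,-0.0008,-0.0035,0.004,0,0,0,-1,0,0,0.003,0,0,0,-1,0,0,0.001,0,0,0,-1,0,0,0.001,0,0,0,-1,0,0,0.001,0,0,0],
)

```text
clock: 13.48
tcp_pos: [0.5618, 0.05, 0.208]
orientation: [0.001, 1.0, -0.002, 0.003]
wrist_force: [0.7, -0.6, -0.3]
finger_gap: -0.0
```

Emit:
carry_out(
  moves=[-1,0,0,0.001,0,0,0,-1,0,0,0.001,0,0,0,-1,0,0,0.001,0,0,0,-1,0,0,0.001,0,0,0,-1,0,0,0.001,0,0,0],
)

```text
clock: 14.1
tcp_pos: [0.5619, 0.0499, 0.2027]
orientation: [0.001, 1.0, -0.002, 0.003]
wrist_force: [-0.3, -0.3, -0.4]
finger_gap: -0.0001
```

Emit:
carry_out(
  moves=[-1,0,0,0.0005,0,0,0,-1,0,0,0.0007,0,0,0,-1,0,0,0.0007,0,0,0,-1,0,0,0.0007,0,0,0,-1,0,0,0.001,0,0,0],
)

```text
clock: 14.72
tcp_pos: [0.563, 0.0499, 0.2003]
orientation: [0.001, 1.0, -0.002, 0.005]
wrist_force: [0.1, 1.4, 4.7]
finger_gap: 0.0002
```

Emit:
carry_out(
  moves=[-1,-0.001,0,0,0,0,0,-1,0,0,0,0,0,0,-1,0,0,0.0008,0,0,0,-1,0,0,0.0008,0,0,0,-1,0,0,0.0015,0,0,0],
)

```text
clock: 15.35
tcp_pos: [0.5639, 0.0499, 0.2]
orientation: [0.001, 1.0, -0.002, 0.008]
wrist_force: [-0.1, -0.3, 11.2]
finger_gap: 0.0
```

The stop is firm at TCP 0.200, so the tip is at 0.189 against 0.190 expected for flush. Next I back off and check again.

Emit:
carry_out(
  moves=[-1,0,0,-0.01,0,0,0,-1,0,0,-0.03,0,0,0,-1,0,0,-0.05,0,0,0,-1,0,0.05,-0.02,0,0,0,-1,-0.02,0.05,0,0,0,0],
)

```text
clock: 15.98
tcp_pos: [0.5405, -0.0492, 0.3112]
orientation: [0.001, 1.0, 0.002, 0.005]
wrist_force: [-0.5, -1.0, -0.0]
finger_gap: -0.0001
```

Emit:
carry_out(
  moves=[-1,-0.03,0.05,0,0,0,0,-1,-0.03,0.03,0,0,0,0,-1,0,0,0,0,0,0,-1,0,0,0,0,0,0,-1,0,0,0,0,0,0],
)

```text
clock: 16.6
tcp_pos: [0.4779, -0.1337, 0.3104]
orientation: [0.001, 1.0, -0.0, 0.003]
wrist_force: [-0.2, 0.0, -0.9]
finger_gap: -0.0001
```

```bash
python3 -c "
from h import *
I=snap('side','s6.png')[:,:,::-1]; T=snap('top','t6.png')[:,:,::-1]
print(' apex',[(v,I[v,230:233].mean(0).astype(int).tolist()) for v in range(195,200)])
print(' rim',[(v,I[v,230:233].mean(0).astype(int).tolist()) for v in range(221,227)])
for v in (205,210,215,220,223,228,232): print(v,I[v,220:243,1].astype(int).tolist())
a=cv2.resize(I[140:260,190:320],(520,480),interpolation=cv2.INTER_CUBIC)
cv2.imwrite('pics/f.png',a); print(env.get_state()['tcp_pos'])"
```

```text
apex [(195, [54, 83, 132]), (196, [53, 81, 132]), (197, [75, 100, 143]), (198, [186, 208, 223]), (199, [246, 249, 247])]
 rim [(221, [140, 156, 161]), (222, [143, 158, 164]), (223, [142, 157, 162]), (224, [130, 145, 152]), (225, [52, 78, 104]), (226, [53, 79, 105])]
205 [81, 79, 80, 84, 88, 142, 185, 204, 219, 225, 227, 232, 230, 229, 223, 215, 198, 176, 178, 188, 169, 175, 192]
210 [80, 78, 82, 86, 100, 131, 152, 163, 172, 181, 185, 186, 187, 187, 182, 173, 164, 149, 169, 189, 190, 188, 189]
215 [47, 58, 121, 173, 162, 137, 138, 146, 151, 155, 156, 159, 160, 158, 158, 154, 149, 140, 166, 189, 192, 190, 191]
220 [248, 249, 232, 197, 175, 146, 141, 146, 152, 155, 158, 157, 160, 162, 152, 148, 145, 135, 163, 190, 191, 194, 192]
223 [248, 249, 248, 248, 226, 126, 101, 136, 150, 155, 155, 159, 158, 154, 156, 145, 115, 71, 150, 192, 194, 190, 189]
228 [248, 248, 249, 249, 225, 124, 70, 73, 78, 76, 81, 76, 77, 82, 81, 77, 74, 70, 215, 248, 248, 249, 249]
232 [84, 86, 86, 84, 79, 69, 69, 74, 76, 78, 79, 75, 80, 77, 79, 82, 74, 69, 216, 249, 248, 249, 248]
[ 0.47800322 -0.13353416  0.31034553]
```

View pics/f.png

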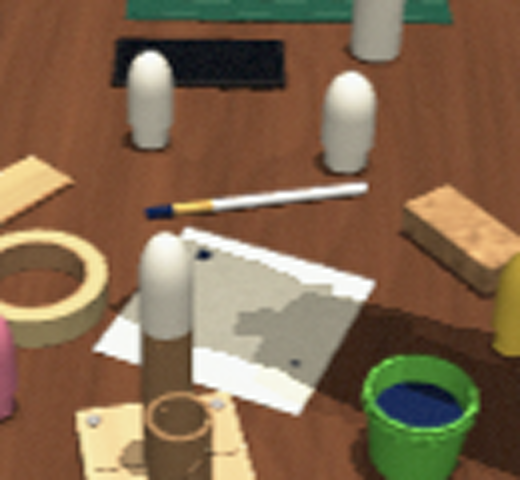

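The picture shows the cone standing upright on tube a, with its rim edge at row 224.4 (flush predicts 224.5). The other two cones, at about (151,100) and (348,122) in the crop, and the bystanders are in place. I hand in.

```bash
python3 -c "
from h import *
print(env.hand_in())"
```

```text
the job is handed in; nothing more can be done
None
```

I plugged the cone from the sheet into the 25 mm tube at place_a, pressed it home, released it and handed in at about 17 s. The hand-in gave no verdict.

- **Which cone:** it was cone a. It measured about 29 mm wide in the side picture, against about 36 and 41 mm for the other two cones.
- **Insertion:** the shoulder went in freely. The highest force reading I saw was about 12 N, though forces were only read at the end of each call.
- **A check that disagreed:** after I released it, the nose stood roughly 1 px, or 2 to 3 mm, higher in the picture than a flush fit should. It was probably dragged up as the jaws opened. I pressed the nose down with shut fingers until it stopped firmly at 11 N.
- **Last checks:** after that press the fingertips stood at 0.189 m on the nose, against 0.190 m for a flush fit. The rim was at pixel row 224.4, against 224.5 predicted. The height is therefore good to only about 1 mm.
- **Surroundings:** the cone looked upright. The other two cones and the bystanders in view looked unmoved, and the arm was clear of everything.

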